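Level the tilt stage and fit the spacer sleeve on its spindle

TASK

First turn the black bar knob of the levelling stage until its hinged grey platform sits level and the spindle stands upright. Then take the blue spacer sleeve off its slanted storage peg, slide it over the spindle and guide it gently down until it sits fully home on the flange, before letting go of it. Leave the stage level, and do not disturb the objective, the bottle or the jar.

Things in the scene. Friction and masses are not known exactly. Their poses are not given: they have to be found in the camera images.
- stage: Levelling stage, fixed to the bench: black base plate 110 (x) by 220 (y) by 16 mm; origin at the centre of its underside, z up. Platform with the spindle on its -y half; an aluminium pedestal with the knob on its +y half. Its place and yaw (up to 0.35 rad) vary.
- platform (a joint): Tilt of the hinged grey platform (100 x 114 x 10 mm), rad, 0 = level. Hinge line along the stage's x, at the stage's -y end, 100 mm from its centre, 32 mm above the bench; positive = the edge next to the knob is raised. Driven only by the knob through a screw: tilt = 0.1 x knob angle; stays where the knob leaves it.
- knob (a joint): Angle of the tilt knob about the vertical, rad, range -0.6 to 1.5; positive = counter-clockwise from above; stays where left (friction 0.1 N m). 0 = platform level: the bar lies along the stage's x, its white stripe in line with the two black marks on the pedestal. Starts at about 0.5 to 1.3: turn it clockwise, one grasp is enough. Bar's world direction = stage yaw + this angle.
- knob_grip (a point): Point on the knob's axis, 105 mm from the spindle. The knob is a black disc (radius 18, 10 mm high) carrying a bar grip 40 mm long, 10 mm thick, 28 mm tall, white stripe on top, red at one end (the stage's +x end at angle 0). The point is 18 mm above the disc, 10 mm below the bar's top, 68 mm above the bench.
- seat (a point): Centre of the flat top of the dark flange (radius 21 mm) at the foot of the bright steel spindle, 49 mm above the bench when level; its z axis runs up the spindle. The spindle, part of the platform, has diameter 22 mm and stands 58 mm above this point, the last 4 mm tapering to diameter 16 mm.
- rack: White storage stand, fixed to the bench, base 130 (x) by 100 (y) by 14 mm, origin at the centre of its underside. A 56 mm square white plate and, square to it, a dark peg (diameter 21, 38 mm long) are slanted: the peg leans 35 degrees from vertical towards the stand's own -x axis, which points roughly to the robot (yaw within 0.35 rad).
- rack_collar (a point): Point where the slanted peg leaves the slanted plate, 85 mm above the bench.
- sleeve: Loose blue spacer sleeve, a smooth tube: outer diameter 40, bore 24.5, length 50 mm, about 0.11 kg. Origin at the centre of one end, z along its axis; either end may go down on the spindle. It starts on the slanted peg, origin end on the slanted plate, covering the whole peg, z leaning 35 degrees as the peg does, and comes off along the peg.
- sleeve_mid (a point): Centre of the sleeve, on its axis, 25 mm from both ends. When the sleeve is fully home it lies 25 mm above seat.
- objective: Bystander: loose steel microscope objective, 42 mm across, 62 mm tall, standing; origin at its underside.
- bottle: Bystander: loose amber bottle, 56 mm across, 105 mm tall; origin at its underside.
- wafer_jar: Bystander: loose yellow wafer jar, 80 mm across, 50 mm tall; origin at its underside.
Not all that is in view belongs to the job. What is meant by the sleeve is not purple, and is the larger of those in its own colour.

How it is judged:
On the way, in this order (a step that is already met when the one before it is completed fails the run):
1. the platform is level within 0.015 rad while the sleeve is still away from the spindle (more than 80 mm) (value of joint platform between -0.015 and 0.015 rad and distance between sleeve_mid and seat above 0.08 m), for 0.3 s.
2. the sleeve is on the spindle, its lower end within 8 mm of the flange, while the fingers still hold it (horizontal distance between sleeve_mid and seat below 0.004 m and z of sleeve_mid in the frame of seat between 0.02 and 0.033 m and contact force between the fingers and sleeve above 0.5 N), for 0.1 s.
At the end, for the whole second after the job is handed in: The platform is level within 0.015 rad (knob within 0.15 rad of its mark) and still; the sleeve stands on the spindle, its centre within 4 mm of the spindle's axis at the flange and 20 to 29 mm above seat (lower end on the flange within 4 mm), in line with the spindle within 0.06 rad, at rest (value of joint platform between -0.015 and 0.015 rad and horizontal distance between sleeve_mid and seat below 0.004 m and z of sleeve_mid in the frame of seat between 0.02 and 0.029 m and angle between the z axis of sleeve and the z axis of seat, either way round below 0.06 rad and linear speed of sleeve below 0.02 m/s and velocity of joint platform between -0.02 and 0.02 rad/s); the robot touches nothing.
It fails at once if the objective is moved more than 30 mm or tipped (distance of objective from where it was at the start of the episode above 0.03 m or angle between objective's own z axis and vertical above 0.4 rad).
It fails at once if the bottle is moved more than 30 mm or tipped (distance of bottle from where it was at the start of the episode above 0.03 m or angle between bottle's own z axis and vertical above 0.4 rad).
It fails at once if the wafer jar is moved more than 30 mm or tipped (distance of wafer_jar from where it was at the start of the episode above 0.03 m or angle between wafer_jar's own z axis and vertical above 0.4 rad).
It fails at once if the sleeve is pressed on the stage with more than 40 N (contact force between sleeve and stage above 40 N).
It also fails if it takes over 58 s, if anything falls off the work surface, if the arm or the gripper's body presses on something with over 40 N, if the wrist force passes 120 N, or if a joint passes its speed limit or range.

ROBOT

A 6-joint arm with a two-finger parallel gripper is mounted at the origin on the work surface. World frame = base frame: x ahead of the robot, y to its left, z up, the work surface at z = 0. Lengths are in m, angles in rad, forces in N, time in s.
With the tool pointing down it reaches from about 0.25 to 0.725 m from the base axis. Payload 9.7 kg.
Tool frame: the origin (TCP) lies at the centre of the arm's flange, where the gripper is bolted on; the fingertips stand 173 mm ahead of it and the grasp point (between the pads) lies 155 mm ahead of it; z points along the fingers, y is the line along which they close (so a half turn about z gives the same grasp; the last joint's range is limited). The gripper opens to 85 mm and grips with 20 to 120 N. Pads are 22 mm wide; open, the fingers measure 114 mm over their backs; the gripper's body (76 mm by 85 mm) begins 54 mm behind the grasp point. The pads swing forward as they close: fully open they stand 13 mm farther back than shut.
Start: joints at [1.15, 0.087, 0.176, 1.66, 0, 1.571], TCP at [0.225, 0.502, 0.405] pointing down, gripper open.
Joint ranges: [-3.13, 3.13], [-0.85, 1.81], [-1.15, 1.24], [-2.2, 2.28], [-1.44, 1.52], [-3.14, 3.14]. Speed limits (rad/s): [2.22, 2.22, 2.57, 3.14, 3.14, 3.14].

INTERFACE

Orientations are given as a rotation vector (axis times angle).
In Python, from rig import arm gives the robot as it stands. The module is installed in compiled form; this text tells all that it offers.
- The arm moves only by the tool arm_command, never from a script. Its arguments are lists of equal length, an entry for each row: "offset": the shift along the tool's x, y, z normalised to -1 to 1, where 1 is 0.025 m, a list of three; "twist": the turn, a rotation vector about the tool's x, y, z normalised to -1 to 1, where 1 is 360 degrees, a list of three; "jaw": the closure, from -1 (fully open) to 1 (shut). A call has 1 to 8 rows; each row shifts and turns the commanded pose from where the row before left it, along the tool's axes as they then stand; what a row does not reach is not made up. A row lasts 1/12 s, in which the tool goes at most 41.7 mm and 7.16 degrees, less where a joint would pass 70% of its speed; a pose out of reach is approached as far as the arm can. A call with a number of a shift or a turn outside -1 to 1 is refused whole. A call with a gripper value outside its range is refused whole. The fingers move at their own pace and stop on an object; the grip force is fixed at half the most. Time passes only in rows, so rows that do not move let the fingers close. It gives the time, the measured TCP pose, the force, the opening and the grip force at its end, in the units of the state.
- arm.get_state(): the state, without advancing time (a new reading comes with each control period).
- arm.snapshot(name): name is "side" or "top" or "wrist"; returns (picture, depth): 420x560x3 uint8, red, green, blue; 420x560 float32, m along the optical axis (not along the pixel's ray), 0 where there is no reading.
- arm.camera_info(name): a dict with "vfov" (degrees; the focal length in pixels is half the picture's height over the tangent of half this angle, whatever the lens; pixels are square), "cx", "cy" (the principal point, pixels), "distortion" ([k1, k2, p1, p2, k3] as OpenCV has them; the pictures are not rectified), "extrinsics" (4x4, takes a point from camera to world coordinates); the wrist camera has in their place "T_tool_cam" (4x4, takes a point from camera to tool coordinates, whose origin is the TCP and whose axes are the flange's). Camera axes: x right, y up, looking along -z (the intrinsics and any distortion apply to the point x, -y, -z); pixel columns grow to the right and rows downward; lengths in m; the calibration is good to about 2 mm. A picture is of the moment at which its call begins: read the wrist's pose just before it. camera_info takes no time and is no camera call.
- arm.sign_off(): hands the job in; it is judged then, once.
Trained networks look in the newest picture that a camera, given by its name, has taken for a name from the list of things; names that differ only in an ending like _2 or _b are one class to them, and where a whole thing is asked for, a point or a joint stands for the part that bears it (a point fixed in the world has none). Each returns a list of dicts, best first, with "p" (0 to 1); they miss things now and then, are a little off and sometimes report something else, mostly with a low value. They report only what shows in the picture. A call takes as long as a camera call. They do not tell look-alikes from the thing itself.
- arm.boxes_of(camera, target): "box" ([centre column, centre row, width, height] in pixels, round what is visible of it).
- arm.outline_of(camera, target): "pixels" (420x560 bool, what is visible of it) and "box" ([centre column, centre row, width, height] in pixels, round what is visible of it).
The state is a dict: "time": time; "joint_positions": joint angles; "joint_vel": joint speeds; "joint_efforts": joint torques, N m; "eef_pos": TCP position; "ee_rot": TCP orientation; "ft_force": force on the tool from outside, world axes, zero at the start; "ft_torque": the same for the moment, N m; "width": finger opening in m; "grip_force": force on a finger pad.
Only numpy, scipy, OpenCV 4.12 (cv2) and the standard library are available. Lean on these libraries where they do the work, as an engineer would, in place of code of your own. Each camera call takes 0.05 s, during which the arm holds its last target. There are 200 camera calls.

## Working session

There is one attempt and no reset: what is moved stays moved. The work goes in short steps, Python scripts to look and compute and a tool call to move; the robot and the scene stay as the last step left them, time stands still between calls to the robot, and variables do not carry over. Pictures are saved under pics/ and viewed, at most 10 in all, crops included, and the job is handed in when it is done.

Besides the shell and the picture viewer there is one more tool, called after ">>>" as name(argument=value, ...), one argument or row to a line, values as JSON. arm_command: Moves the arm, as the interface text tells. Its arguments: {"type":"object","properties":{"offset":{"type":"array","items":{"type":"array","items":{"type":"number","minimum":-1,"maximum":1}}},"twist":{"type":"array","items":{"type":"array","items":{"type":"number","minimum":-1,"maximum":1}}},"jaw":{"type":"array","items":{"type":"number"}}},"required":["offset","twist","jaw"]}

```bash
mkdir -p pics; cat > h.py <<'E'
import numpy as np, cv2
from rig import arm
from scipy.spatial.transform import Rotation as R
def snap(n):
    s=arm.get_state(); im,d=arm.snapshot(n); c=arm.camera_info(n)
    if n=="wrist":
        T=np.eye(4);T[:3,:3]=R.from_rotvec(s["ee_rot"]).as_matrix();T[:3,3]=s["eef_pos"];E=T@np.array(c["T_tool_cam"])
    else: E=np.array(c["extrinsics"])
    f=210/np.tan(np.radians(c["vfov"])/2); K=np.array([[f,0,c["cx"]],[0,f,c["cy"]],[0,0,1]])
    return im,d,K,np.array(c["distortion"],float),E
def cloud(d,K,D,E):
    v,u=np.mgrid[0:420,0:560]; p=cv2.undistortPoints(np.stack([u,v],-1).reshape(-1,1,2).astype(np.float64),K,D).reshape(420,560,2)
    P=np.stack([p[...,0]*d,-p[...,1]*d,-d],-1); W=P@E[:3,:3].T+E[:3,3]; W[d<=0]=np.nan; return W
E
cat > a.py <<'E'
from h import *
print(arm.get_state())
ims=[]
for n in("side","top"):
    im,d,K,D,E=snap(n); np.savez(n+".npz",im=im,W=cloud(d,K,D,E),K=K,D=D,E=E); ims.append(im)
    for t in("sleeve","knob","seat","rack","objective","bottle","wafer_jar","stage"):
        print(n,t,[(round(b["p"],2),np.round(b["box"]).tolist()) for b in arm.boxes_of(n,t)][:3])
    cv2.imwrite(f"pics/{n}.png",cv2.resize(im[...,::-1],(784,588)))
    print(E.round(3).tolist())
E
python3 a.py
```

```text
{'time': 0.0, 'joint_positions': array([1.14999982e+00, 8.74517639e-02, 1.75130681e-01, 1.65979807e+00,
       1.22115648e-05, 1.57079959e+00]), 'joint_vel': array([-1.61098270e-04, -3.53981620e-04,  9.06335228e-05,  6.98699370e-04,
       -1.34708619e-03,  1.00923767e-03]), 'joint_efforts': array([-4.83981130e-04, -5.20385492e+01,  4.64803183e+01,  1.64386583e-02,
       -1.01137546e-04, -4.83696880e-06]), 'eef_pos': array([0.22466658, 0.50201989, 0.40398572]), 'ee_rot': array([-6.56064400e-01, -3.07203011e+00,  2.02787261e-03]), 'ft_force': array([0.65634626, 0.38838735, 0.36381379]), 'ft_torque': array([-0.00242057,  0.00786072, -0.02094322]), 'grip_force': 0.0, 'width': 0.08539307929887127}
side sleeve [(0.98, [240.0, 288.0, 23.0, 29.0]), (0.93, [306.0, 253.0, 29.0, 32.0]), (0.91, [357.0, 329.0, 23.0, 28.0])]
side knob [(0.55, [260.0, 142.0, 9.0, 17.0])]
side seat [(0.85, [268.0, 168.0, 41.0, 36.0]), (0.5, [266.0, 168.0, 59.0, 64.0])]
side rack [(0.58, [304.0, 275.0, 66.0, 68.0])]
side objective [(0.56, [211.0, 234.0, 19.0, 27.0])]
side bottle [(0.82, [337.0, 158.0, 22.0, 46.0]),
[... 336 characters left out ...]
 (0.82, [365.0, 270.0, 30.0, 22.0]), (0.78, [359.0, 194.0, 16.0, 23.0])]
top knob [(0.69, [141.0, 229.0, 23.0, 17.0])]
top seat [(0.89, [184.0, 223.0, 55.0, 52.0]), (0.33, [139.0, 231.0, 26.0, 20.0])]
top rack [(0.63, [182.0, 137.0, 30.0, 37.0]), (0.59, [355.0, 204.0, 60.0, 69.0])]
top objective [(0.76, [287.0, 300.0, 17.0, 25.0])]
top bottle [(0.6, [188.0, 225.0, 58.0, 53.0]), (0.57, [182.0, 136.0, 29.0, 34.0]), (0.42, [140.0, 229.0, 22.0, 18.0])]
top wafer_jar [(0.58, [297.0, 137.0, 37.0, 39.0]), (0.24, [354.0, 204.0, 60.0, 68.0])]
top stage [(0.8, [169.0, 228.0, 111.0, 68.0])]
[[0.004, 0.982, -0.191, 0.387], [-1.0, 0.005, 0.006, -0.063], [0.007, 0.191, 0.982, 1.131], [0.0, 0.0, 0.0, 1.0]]
```

View pics/top.png

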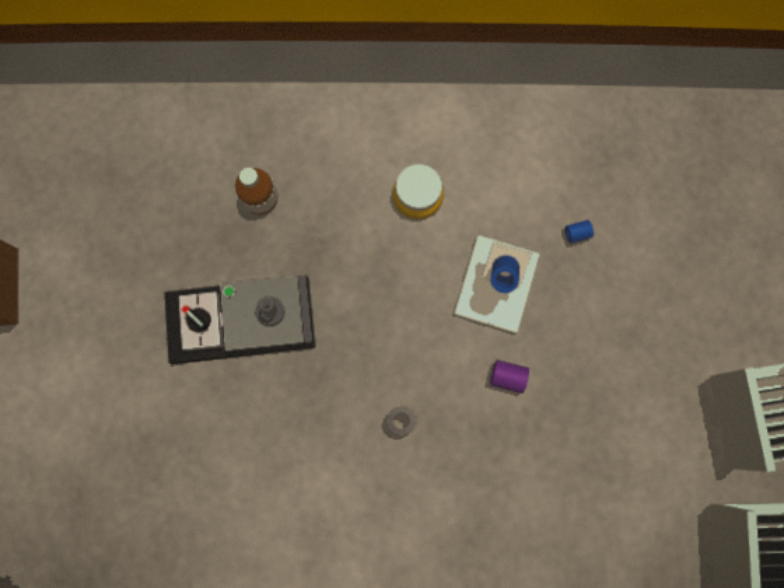

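View pics/side.png

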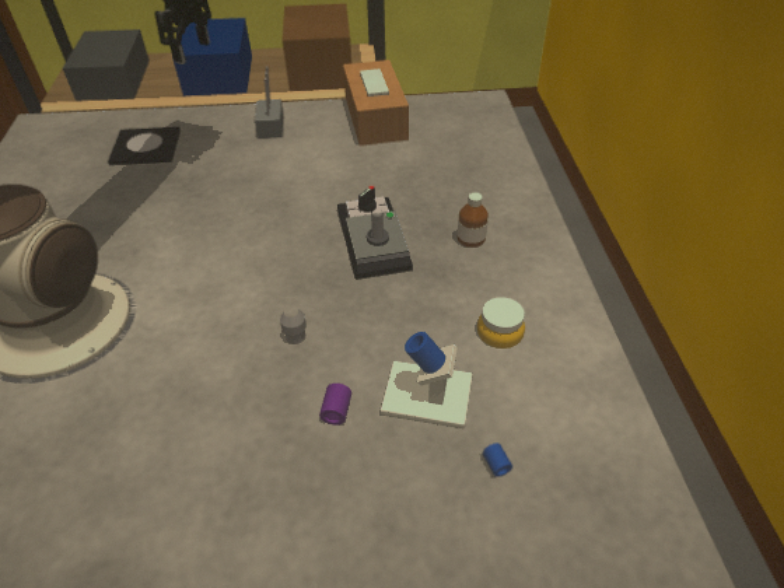

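The top view (784-wide) shows the knob at (198,318), spindle at (268,310), and blue sleeve on the rack at (505,275). The objective is at (400,422), the bottle at (255,190) and the jar at (418,190). The small blue and purple sleeves are decoys.

```bash
cat > b.py <<'E'
from h import *
for n in("top","side"):
    z=np.load(n+".npz");W=z["W"];im=z["im"]
    pts={"top":dict(knob=(198,318),red=(186,309),spin=(268,306),slv=(505,268),obj=(400,418),bot=(250,180),jar=(418,188)),
         "side":dict(knob=(368,197),spin=(378,212),slv=(424,352),obj=(292,316),bot=(474,204),jar=(502,312))}[n]
    for k,(u,v) in pts.items():
        u=round(u/1.4);v=round(v/1.4); print(n,k,np.nanmedian(W[v-1:v+2,u-1:u+2].reshape(-1,3),0).round(4))
W=np.load("top.npz")["W"]
# base footprint: stage region
def rect(m,name):
    p=W[m][:,:2]; r=cv2.minAreaRect((p*1000).astype(np.float32)); print(name,r,m.sum())
g=np.zeros((420,560),bool); g[185:270,105:235]=1
rect(g&(W[...,2]>0.009)&(W[...,2]<0.12),"stage")
g[:]=0; g[160:245,318:395]=1
rect(g&(W[...,2]>0.008)&(W[...,2]<0.02),"rackbase")
for n in("top","side"):
    z=np.load(n+".npz");W=z["W"];im=z["im"].astype(int)
    m=(im[...,2]>im[...,0]*1.6)&(im[...,2]>im[...,1]*1.3)&(W[...,2]>0.07)&(W[...,2]<0.2)&(W[...,0]>0.2)
    p=W[m];print(n,m.sum(),p.mean(0),p.min(0),p.max(0))
E
python3 b.py
```

```text
top knob [0.5498 0.2134 0.0747]
top red [0.562  0.2292 0.0789]
top spin [0.5709 0.1157 0.0522]
top slv [ 0.6128 -0.2175  0.1338]
top obj [ 4.123e-01 -7.680e-02  4.000e-04]
top bot [0.745  0.1398 0.1037]
top jar [ 0.7543 -0.1025  0.0496]
side knob [0.5594 0.2163 0.0643]
side spin [0.5772 0.2025 0.0402]
side slv [ 0.612  -0.2352  0.1246]
side obj [ 0.414  -0.0864  0.0575]
side bot [0.7548 0.1327 0.0945]
side jar [ 0.7613 -0.1029  0.0493]
stage ((559.5601806640625, 167.04537963867188), (111.53502655029297, 220.89466857910156), 6.924758434295654) 5455
rackbase ((617.094970703125, -221.742919921875), (100.63909912109375, 131.4365692138672), 72.85160064697266) 1920
top 366 [ 0.60697343 -0.21840326  0.11850917] [ 0.58250843 -0.24073526  0.08354124] [ 0.63621987 -0.19919156  0.13843662]
side 396 [ 0.61518364 -0.22632196  0.11657632] [ 0.58701528 -0.24418414  0.08791125] [ 0.64281359 -0.19904968  0.13528066]
```

```bash
cat >> h.py <<'E'
def down(yaw_y):  # tool down, tool y at world angle yaw_y
    z=np.array([0,0,-1.]);y=np.array([np.cos(yaw_y),np.sin(yaw_y),0]);return np.stack([np.cross(y,z),y,z],1)
def plan(p,M,n=None,s=None,rfirst=False):
    s=s or arm.get_state();R0=R.from_rotvec(s["ee_rot"]);p0=s["eef_pos"]
    w=(R0.inv()*R.from_matrix(M)).as_rotvec();dp=np.array(p)-p0
    n=n or int(max(np.ceil(np.linalg.norm(w)/np.radians(6.5)),np.ceil(np.linalg.norm(dp)/.024)))
    print("n",n,"twist/row",(w/n/(2*np.pi)).round(5).tolist(),"ang",np.degrees(w).round(1))
    print([(( (R0*R.from_rotvec(w*(k)/n)).inv().apply(dp/n))/.025).round(3).tolist() for k in range(n)])
E
python3 - <<'E'
from h import *
s=arm.get_state();print(R.from_rotvec(s["ee_rot"]).as_matrix().round(3));print(arm.camera_info("wrist"))
print(np.degrees(np.arctan2(*R.from_rotvec(s["ee_rot"]).as_matrix()[:2,1][::-1])))
plan([.47,.17,.37],down(np.radians(-37)))
plan([.47,.17,.37],down(np.radians(143)))
E
```

```text
[[-0.913  0.408  0.   ]
 [ 0.408  0.913 -0.   ]
 [-0.    -0.    -1.   ]]
{'vfov': 60.372925586434654, 'cx': 271.8713716315468, 'cy': 210.8089644397183, 'distortion': array([0.02910846, 0.        , 0.        , 0.        , 0.        ]), 'T_tool_cam': array([[-5.67134936e-04,  9.55360789e-01,  2.95441096e-01,
         7.51093643e-02],
       [ 9.99999837e-01,  5.63372463e-04,  9.78566698e-05,
         1.34499628e-03],
       [-7.29549528e-05,  2.95441103e-01, -9.55360952e-01,
         3.12194412e-02],
       [ 0.00000000e+00,  0.00000000e+00,  0.00000000e+00,
         1.00000000e+00]])}
65.88948210614137
n 18 twist/row [0.0, 0.0, 0.01588] ang [  0.    0.  102.9]
[[-0.799, -0.451, 0.077], [-0.84, -0.369, 0.077], [-0.872, -0.283, 0.077], [-0.896, -0.195, 0.077], [-0.911, -0.105, 0.077], [-0.917, -0.014, 0.077], [-0.914, 0.078, 0.077], [-0.902, 0.169, 0.077], [-0.88, 0.257, 0.077], [-0.85, 0.344, 0.077], [-0.812, 0.427, 0.077], [-0.765, 0.506, 0.077], [-0.711, 0.579, 0.077], [-0.65, 0.647, 0.077], [-0.582, 0.709, 0.077], [-0.509, 0.763, 0.077], [-0.43, 0.81, 0.077], [-0.347, 0.849, 0.077]]
n 18 twist/row [-0.0, 0.0, -0.0119] ang [ -0.    0.  -77.1]
[[-0.799, -0.451, 0.077], [-0.763, -0.509, 0.077], [-0.723, -0.565, 0.077], [-0.679, -0.617, 0.077], [-0.631, -0.666, 0.077], [-0.579, -0.711, 0.077], [-0.524, -0.753, 0.077], [-0.467, -0.79, 0.077], [-0.406, -0.822, 0.077], [-0.344, -0.85, 0.077], [-0.279, -0.874, 0.077], [-0.213, -0.892, 0.077], [-0.146, -0.906, 0.077], [-0.078, -0.914, 0.077], [-0.01, -0.917, 0.077], [0.059, -0.915, 0.077], [0.127, -0.908, 0.077], [0.195, -0.896, 0.077]]
```

```bash
python3 - <<'E'
from h import *
plan([.545,.15,.40],down(np.radians(143)),16*1)
E
```

```text
n 16 twist/row [-0.0, 0.0, -0.01339] ang [ -0.    0.  -77.1]
[[-1.09, -0.476, 0.012], [-1.047, -0.566, 0.012], [-0.995, -0.652, 0.012], [-0.937, -0.733, 0.012], [-0.872, -0.809, 0.012], [-0.801, -0.88, 0.012], [-0.724, -0.944, 0.012], [-0.642, -1.002, 0.012], [-0.556, -1.052, 0.012], [-0.466, -1.095, 0.012], [-0.372, -1.13, 0.012], [-0.276, -1.157, 0.012], [-0.178, -1.177, 0.012], [-0.078, -1.187, 0.012], [0.022, -1.19, 0.012], [0.122, -1.184, 0.012]]
```

>>> arm_command(
  offset=[
    [-1,-0.476,0],
    [-1,-0.566,0],
    [-0.995,-0.652,0],
    [-0.937,-0.733,0],
    [-0.872,-0.809,0],
    [-0.801,-0.88,0],
    [-0.724,-0.944,0],
    [-0.642,-1,0],
  ],
  twist=[
    [0,0,-0.0134],
    [0,0,-0.0134],
    [0,0,-0.0134],
    [0,0,-0.0134],
    [0,0,-0.0134],
    [0,0,-0.0134],
    [0,0,-0.0134],
    [0,0,-0.0134],
  ],
  jaw=[-1,-1,-1,-1,-1,-1,-1,-1],
)

```text
time: 1.57
eef_pos: [0.3824, 0.3262, 0.4048]
ee_rot: [-0.403, 3.115, 0.0]
ft_force: [1.0, 0.4, -0.1]
width: 0.0854
grip_force: 0.0
```

>>> arm_command(
  offset=[
    [-0.556,-1,0],
    [-0.466,-1,0],
    [-0.372,-1,0],
    [-0.276,-1,0],
    [-0.178,-1,0],
    [-0.078,-1,0],
    [0.022,-1,0],
    [0.122,-1,0],
  ],
  twist=[
    [0,0,-0.0134],
    [0,0,-0.0134],
    [0,0,-0.0134],
    [0,0,-0.0134],
    [0,0,-0.0134],
    [0,0,-0.0134],
    [0,0,-0.0134],
    [0,0,-0.0134],
  ],
  jaw=[-1,-1,-1,-1,-1,-1,-1,-1],
)

```text
time: 2.23
eef_pos: [0.5264, 0.1743, 0.4047]
ee_rot: [-1.409, 2.808, 0.0]
ft_force: [0.5, 0.5, -0.6]
width: 0.0852
grip_force: 0.0
```

```bash
python3 - <<'E'
from h import *
s=arm.get_state();print(s["time"],s["eef_pos"],s["joint_positions"])
im,d,K,D,E=snap("wrist");np.savez("w1.npz",im=im,W=cloud(d,K,D,E),K=K,D=D,E=E)
cv2.imwrite("pics/w1.png",cv2.resize(im[...,::-1],(784,588)))
E
```

```text
2.2333 [0.52637731 0.17427315 0.40472331] [ 3.19714855e-01  9.76701559e-02  1.87558354e-01  1.66050635e+00
  3.27469858e-05 -6.10680505e-01]
```

View pics/w1.png

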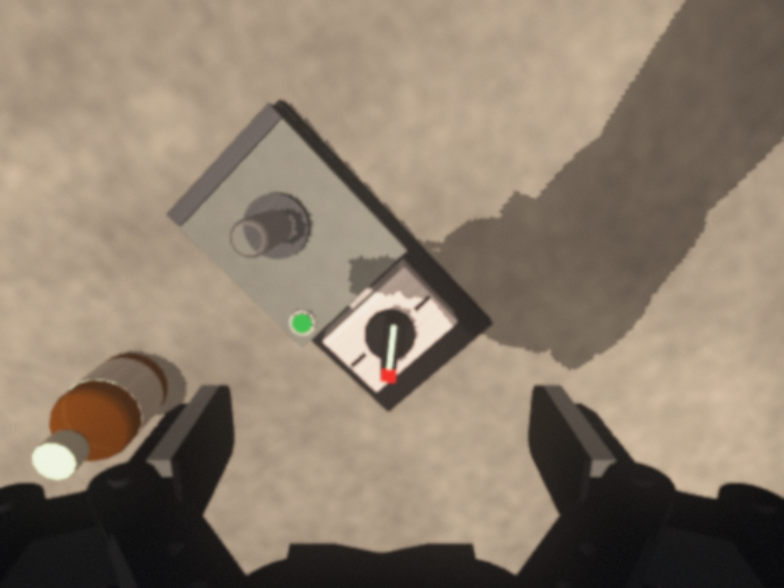

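```bash
cat >> h.py <<'E'
def onz(uv,z,K,D,E):
    q=cv2.undistortPoints(np.array(uv,float).reshape(-1,1,2),K,D).reshape(-1,2)
    r=np.c_[q[:,0],-q[:,1],-np.ones(len(q))]@E[:3,:3].T; return E[:3,3]+r*((z-E[2,3])/r[:,2])[:,None]
E
python3 - <<'E'
from h import *
z=np.load("w1.npz");im,W,K,D,E=[z[k] for k in("im","W","K","D","E")]
g=np.zeros((420,560),bool);g[225:280,255:310]=1
i=im.astype(int)
red=g&(i[...,0]>150)&(i[...,1]<90)
ped=g&(W[...,2]>.071)&(W[...,2]<.09)
v,u=np.nonzero(ped);print("bar n",ped.sum(),np.nanmedian(W[ped],0))
# stripe in bar
rect=cv2.minAreaRect((W[ped][:,:2]*1000).astype(np.float32));print("bar rect",rect,"redc",W[red].mean(0))
m=lambda *p:onz(np.array(p)/1.4,p0z,K,D,E)
p0z=.04; a=m((422,303),(358,359));print("marks",a.round(4),np.degrees(np.arctan2(*(a[0]-a[1])[:2][::-1])), a.mean(0))
p0z=.016;c=m((491,323),(388,410));print("corners",c.round(4),np.degrees(np.arctan2(*(c[0]-c[1])[:2][::-1])),np.linalg.norm(c[0]-c[1]))
p0z=.078;s=m((394,325),(388,381));print("stripe ends",s.round(4),np.degrees(np.arctan2(*(s[1]-s[0])[:2][::-1])),np.linalg.norm(s[0]-s[1]),s.mean(0))
for n,uv in dict(plat=(300,200),plat2=(360,250),plat3=(220,230),flange=(298,215),sp=(252,237),ped=(440,325)).items():
    print(n,W[round(uv[1]/1.4),round(uv[0]/1.4)].round(4))
E
```

```text
bar n 499 [0.55415786 0.22101331 0.07775763]
bar rect ((555.0613403320312, 222.13906860351562), (40.12632751464844, 9.955575942993164), 47.73628234863281) redc [0.56712845 0.23762507 0.07099318]
marks [[0.5243 0.2194 0.04  ]
 [0.5856 0.2265 0.04  ]] -173.46323644114082 [0.55497043 0.22293506 0.04      ]
corners [[0.4949 0.2709 0.016 ]
 [0.6008 0.2838 0.016 ]] -173.04869193809415 0.10670371776544026
stripe ends [[0.5418 0.2088 0.078 ]
 [0.5677 0.2376 0.078 ]] 47.97156605818677 0.03870331922665416 [0.5547897  0.22319973 0.078     ]
plat [0.5465 0.1142 0.0452]
plat2 [0.5353 0.1632 0.0467]
plat3 [0.6014 0.0977 0.0418]
flange [0.552  0.1211 0.0517]
sp [0.5843 0.1138 0.052 ]
ped [0.5238 0.2403 0.0391]
```

```bash
python3 - <<'E'
from h import *
plan([.5551,.2222,.229],down(np.radians(137.8)),8)
E
```

```text
n 8 twist/row [-3e-05, -1e-05, 0.00202] ang [-0.1 -0.   5.8]
[[-0.283, 0.043, 0.875], [-0.282, 0.047, 0.876], [-0.281, 0.05, 0.876], [-0.28, 0.054, 0.876], [-0.28, 0.057, 0.876], [-0.279, 0.06, 0.876], [-0.278, 0.064, 0.876], [-0.277, 0.067, 0.876]]
```

>>> arm_command(
  offset=[
    [-0.56,0.1,0.6],
    [-0.56,0.1,0.6],
    [-0.56,0.12,0.8],
    [-0.56,0.12,0.9],
    [0,0,1],
    [0,0,1],
    [0,0,1],
    [0,0,0.9],
  ],
  twist=[
    [0,0,0.004],
    [0,0,0.004],
    [0,0,0.004],
    [0,0,0.004],
    [0,0,0],
    [0,0,0],
    [0,0,0],
    [0,0,0],
  ],
  jaw=[-1,-1,-1,-1,-1,-1,-1,-1],
)

```text
time: 2.95
eef_pos: [0.5521, 0.2258, 0.233]
ee_rot: [1.26, -2.877, -0.0]
ft_force: [-0.3, -0.1, -0.6]
width: 0.0853
grip_force: 0.0
```

```bash
python3 - <<'E'
from h import *
plan([.5551,.2222,.229],down(np.radians(137.8)),1)
E
```

```text
n 1 twist/row [5e-05, -0.00011, -0.00134] ang [ 0.  -0.  -0.5]
[[0.025, -0.184, 0.159]]
```

>>> arm_command(
  offset=[
    [0.02,-0.18,0.1],
    [0,0,0],
    [0,0,0],
    [0,0,0],
    [0,0,0],
    [0,0,0],
    [0,0,0],
    [0,0,0],
  ],
  twist=[
    [0,0,-0.001],
    [0,0,0],
    [0,0,0],
    [0,0,0],
    [0,0,0],
    [0,0,0],
    [0,0,0],
    [0,0,0],
  ],
  jaw=[-1,0.3,1,1,1,1,1,1],
)

```text
time: 3.62
eef_pos: [0.5553, 0.2226, 0.2332]
ee_rot: [-1.27, 2.873, 0.001]
ft_force: [-1.4, 2.4, 5.4]
width: 0.0086
grip_force: 59.7
```

```bash
python3 - <<'E'
from h import *
s=arm.get_state();print(s["width"],s["grip_force"],s["ft_force"],s["ft_torque"]);plan([.5551,.2222,.229],down(np.radians(96.7)),1)
E
```

```text
0.008567178124254754 59.65331017971039 [-1.44939892  2.42478313  5.4275194 ] [0.4102299  0.42851296 0.12440677]
n 1 twist/row [0.00013, 0.00015, 0.11388] ang [ 0.   0.1 41. ]
[[0.016, -0.005, 0.167]]
```

>>> arm_command(
  offset=[
    [0,0,0],
    [0,0,0],
    [0,0,0],
    [0,0,0],
    [0,0,0],
    [0,0,0],
    [0,0,0],
    [0,0,0],
  ],
  twist=[
    [0,0,0.0142],
    [0,0,0.0142],
    [0,0,0.0142],
    [0,0,0.0142],
    [0,0,0.0142],
    [0,0,0.0142],
    [0,0,0.0142],
    [0,0,0.0145],
  ],
  jaw=[1,1,1,1,1,1,1,1],
)

```text
time: 4.28
eef_pos: [0.5555, 0.2221, 0.2332]
ee_rot: [-0.176, 3.135, -0.001]
ft_force: [0.6, -3.1, 5.7]
width: 0.0084
grip_force: 59.7
```

>>> arm_command(
  offset=[
    [0,0,0],
    [0,0,0],
    [0,0,0],
  ],
  twist=[
    [0,0,0],
    [0,0,0],
    [0,0,0],
  ],
  jaw=[1,1,1],
)

```text
time: 4.53
eef_pos: [0.5555, 0.2221, 0.2332]
ee_rot: [-0.182, 3.135, -0.001]
ft_force: [-1.5, -2.2, 4.8]
width: 0.0083
grip_force: 59.7
```

```bash
python3 - <<'E'
from h import *
s=arm.get_state();print(s["width"],s["grip_force"],s["ft_force"],s["ft_torque"]);plan([.5551,.2222,.229],down(np.radians(96.7)),1)
im,d,K,D,E=snap("wrist");np.savez("w2.npz",im=im,W=cloud(d,K,D,E),K=K,D=D,E=E)
W=cloud(d,K,D,E);cv2.imwrite("pics/w2.png",cv2.resize(im[...,::-1],(784,588)))
E
```

```text
0.008296654681385072 59.70471203327179 [-1.5488469  -2.243794    4.75624736] [-0.56187803  0.21027253 -0.10128781]
n 1 twist/row [-9e-05, 0.0002, -0.00016] ang [-0.   0.1 -0.1]
[[0.017, 0.008, 0.168]]
```

View pics/w2.png

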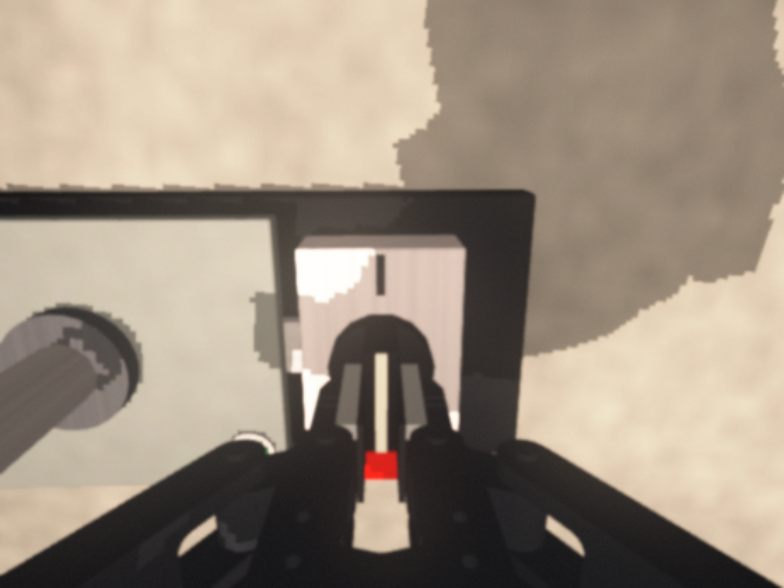

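The stripe (u≈381) lines up with the pedestal mark (u≈380), so I'm releasing and rising.

>>> arm_command(
  offset=[
    [0,0,0],
    [0,0,0],
    [0,0,0],
    [0,0,0],
    [0,0,-0.5],
    [0,0,-1],
    [0,0,-1],
    [0,0,-1],
  ],
  twist=[
    [0,0,0],
    [0,0,0],
    [0,0,0],
    [0,0,0],
    [0,0,0],
    [0,0,0],
    [0,0,0],
    [0,0,0],
  ],
  jaw=[-1,-1,-1,-1,-1,-1,-1,-1],
)

```text
time: 5.25
eef_pos: [0.5551, 0.2222, 0.3216]
ee_rot: [-0.183, 3.136, 0.0]
ft_force: [0.8, 0.7, 0.9]
width: 0.0854
grip_force: 0.0
```

>>> arm_command(
  offset=[
    [0,-0.8,-1],
    [0,-0.8,-1],
    [0,-0.8,-1],
    [0,-0.8,-1],
    [0,0,0],
    [0,0,0],
    [0,0,0],
  ],
  twist=[
    [0,0,0],
    [0,0,0],
    [0,0,0],
    [0,0,0],
    [0,0,0],
    [0,0,0],
    [0,0,0],
  ],
  jaw=[-1,-1,-1,-1,-1,-1,-1],
)

```text
time: 5.83
eef_pos: [0.5646, 0.1429, 0.4197]
ee_rot: [-0.182, 3.136, 0.0]
ft_force: [-0.2, -0.5, -0.6]
width: 0.0856
grip_force: 0.0
```

```bash
python3 - <<'E'
from h import *
im,d,K,D,E=snap("wrist");np.savez("w3.npz",im=im,W=cloud(d,K,D,E),K=K,D=D,E=E)
W=cloud(d,K,D,E);cv2.imwrite("pics/w3.png",cv2.resize(im[...,::-1],(784,588)))
r=lambda m:cv2.minAreaRect((W[m][:,:2]*1000).astype(np.float32))
X=W[...,0];Y=W[...,1];Z=W[...,2]
bar=(Z>.07)&(Z<.085)&(np.hypot(X-.555,Y-.222)<.035);print("bar",r(bar),np.nanmedian(W[bar],0))
pl=(Z>.03)&(Z<.047)&(abs(X-.567)<.045)&(abs(Y-.118)<.045)&(np.hypot(X-.567,Y-.118)>.03)
A=np.c_[W[pl][:,:2],np.ones(pl.sum())];c=np.linalg.lstsq(A,W[pl][:,2],rcond=None)[0];print("plane slope",c,pl.sum())
top=(Z>.1)&(Z<.115)&(np.hypot(X-.567,Y-.118)<.03);print("spindle top",r(top),np.nanmedian(W[top],0),top.sum())
fl=(Z>.0465)&(Z<.056)&(np.hypot(X-.567,Y-.118)<.03);print("fl",r(fl),np.median(W[fl],0))
st=(Z>.009)&(Z<.12)&(np.hypot(X-.56,Y-.167)<.14);print(r(st))
E
```

```text
bar ((554.7239379882812, 223.20565795898438), (39.78416061401367, 11.425814628601074), 4.788666725158691) [0.55440979 0.22191574 0.07756066]
plane slope [-0.00315951  0.00257129  0.04182558] 5346
spindle top ((567.8479614257812, 118.41777801513672), (21.166894912719727, 21.251792907714844), 49.485198974609375) [0.56379973 0.1191731  0.10407188] 259
fl ((567.6814575195312, 118.30415344238281), (41.424739837646484, 40.61274719238281), 5.694884300231934) [0.5640856  0.11831253 0.0484407 ]
((561.4299926757812, 170.76358032226562), (110.04149627685547, 219.787841796875), 6.997377395629883)
```

View pics/w3.png

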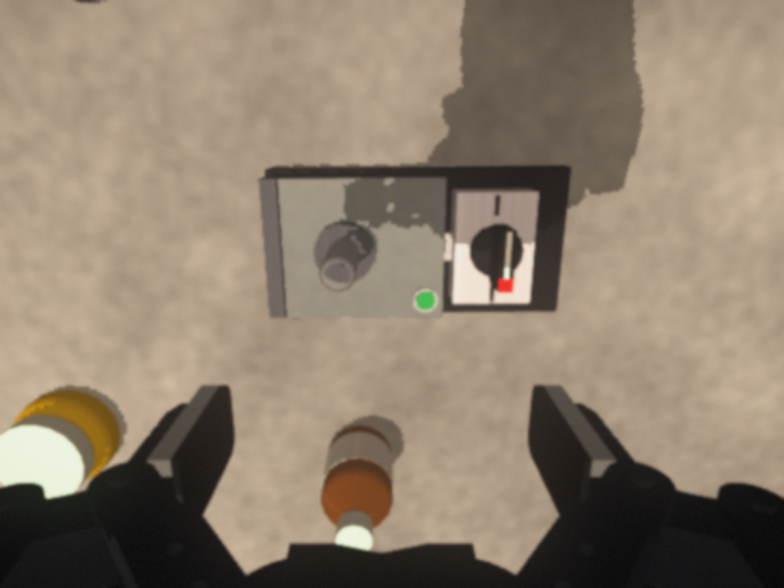

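```bash
cat >> h.py <<'E'
t=np.radians(35);psi=np.radians(-17.15)
def tilted(psi=psi):
    a=np.array([-np.cos(psi)*np.sin(t),-np.sin(psi)*np.sin(t),np.cos(t)]);y=np.array([-np.sin(psi),np.cos(psi),0])
    return a,np.stack([np.cross(y,-a),y,-a],1)
E
python3 - <<'E'
from h import *
a,M=tilted();m=np.array([.612,-.222,.107]);print(m+a*.255)
plan(m+a*.255,M,16)
E
```

```text
[ 0.47224139 -0.1788711   0.31588377]
n 16 twist/row [0.00126, -0.006, 0.00401] ang [  7.3 -34.5  23.1]
[[0.323, -0.773, 0.258], [0.313, -0.779, 0.252], [0.303, -0.785, 0.247], [0.292, -0.79, 0.242], [0.281, -0.796, 0.237], [0.27, -0.801, 0.233], [0.258, -0.805, 0.23], [0.246, -0.81, 0.227], [0.235, -0.814, 0.224], [0.222, -0.818, 0.222], [0.21, -0.822, 0.22], [0.198, -0.825, 0.219], [0.185, -0.828, 0.219], [0.172, -0.831, 0.218], [0.16, -0.834, 0.219], [0.147, -0.836, 0.22]]
```

>>> arm_command(
  offset=[
    [0.323,-0.773,0.258],
    [0.313,-0.779,0.252],
    [0.303,-0.785,0.247],
    [0.292,-0.79,0.242],
    [0.281,-0.796,0.237],
    [0.27,-0.801,0.233],
    [0.258,-0.805,0.23],
    [0.246,-0.81,0.227],
  ],
  twist=[
    [0.00126,-0.006,0.004],
    [0.00126,-0.006,0.004],
    [0.00126,-0.006,0.004],
    [0.00126,-0.006,0.004],
    [0.00126,-0.006,0.004],
    [0.00126,-0.006,0.004],
    [0.00126,-0.006,0.004],
    [0.00126,-0.006,0.004],
  ],
  jaw=[-1,-1,-1,-1,-1,-1,-1,-1],
)

```text
time: 6.55
eef_pos: [0.5179, -0.0183, 0.3665]
ee_rot: [0.122, 2.834, -0.065]
ft_force: [0.4, 0.0, 1.2]
width: 0.0852
grip_force: 0.0
```

>>> arm_command(
  offset=[
    [0.235,-0.814,0.224],
    [0.222,-0.818,0.222],
    [0.21,-0.822,0.22],
    [0.198,-0.825,0.219],
    [0.185,-0.828,0.219],
    [0.172,-0.831,0.218],
    [0.16,-0.834,0.219],
    [0.147,-0.836,0.22],
  ],
  twist=[
    [0.00126,-0.006,0.004],
    [0.00126,-0.006,0.004],
    [0.00126,-0.006,0.004],
    [0.00126,-0.006,0.004],
    [0.00126,-0.006,0.004],
    [0.00126,-0.006,0.004],
    [0.00126,-0.006,0.004],
    [0.00126,-0.006,0.004],
  ],
  jaw=[-1,-1,-1,-1,-1,-1,-1,-1],
)

```text
time: 7.22
eef_pos: [0.4719, -0.1794, 0.3148]
ee_rot: [0.377, 2.505, -0.118]
ft_force: [0.6, 0.1, -0.1]
width: 0.0856
grip_force: 0.0
```

>>> arm_command(
  offset=[
    [0,0,0],
    [0,0,0],
    [0,0,0],
  ],
  twist=[
    [0,0,0],
    [0,0,0],
    [0,0,0],
  ],
  jaw=[-1,-1,-1],
)

```text
time: 7.47
eef_pos: [0.4725, -0.1786, 0.316]
ee_rot: [0.376, 2.507, -0.118]
ft_force: [0.4, -0.4, -0.2]
width: 0.0851
grip_force: 0.0
```

```bash
cat > c.py <<'E'
from h import *
s=arm.get_state();print(s["eef_pos"],s["joint_positions"])
im,d,K,D,E=snap("wrist");W=cloud(d,K,D,E);np.savez("w4.npz",im=im,W=W,K=K,D=D,E=E)
cv2.imwrite("pics/w4.png",cv2.resize(im[...,::-1],(784,588)))
r=lambda P:cv2.minAreaRect((P[:,:2]*1000).astype(np.float32))
st=(W[...,2]>.009)&(W[...,2]<.018)&(np.hypot(W[...,0]-.617,W[...,1]+.222)<.09);print("base",r(W[st]),st.sum())
i=im.astype(int);blue=(i[...,2]>i[...,0]*1.5)&(i[...,2]>i[...,1]*1.25)&(W[...,2]>.06)&(np.hypot(W[...,0]-.612,W[...,1]+.222)<.06)
P=W[blue];P=P[np.isfinite(P[:,0])];print(len(P))
from scipy.optimize import least_squares
a,M=tilted()
# coordinates in tilted frame: x,y perp, h along a
Q=P@M; h=-Q[:,2];print("h pct",np.percentile(h,[0.5,5,50,95,99.5]))
tp=h>np.percentile(h,99)-.002
print("top ring",r(np.c_[Q[tp][:,:2]]),tp.sum())
sd=(h<np.percentile(h,99)-.006)
f=lambda v:np.hypot(Q[sd][:,0]-v[0]-v[2]*(h[sd]-h.mean()),Q[sd][:,1]-v[1]-v[3]*(h[sd]-h.mean()))-.02
if sd.sum()>50:
    o=least_squares(f,[Q[:,0].mean(),Q[:,1].mean(),0,0],loss="soft_l1",f_scale=.001);print("cyl",o.x,np.std(f(o.x)),sd.sum(),h.mean())
c=np.array(r(Q[tp])[0])/1000
top=M@np.array([c[0],c[1],-np.percentile(h,99)]);print("top centre",top,"mid",top-a*.025,"collar",top-a*.05)
E
python3 c.py
```

```text
[ 0.47252081 -0.17860116  0.31595424] [-0.3707288  -0.39286625 -0.50535658  0.84905423  0.04234425 -0.05943505]
base ((618.52490234375, -219.9777069091797), (100.63196563720703, 130.91981506347656), 72.62472534179688) 13423
2886
h pct [-0.30454749 -0.29439178 -0.2638714  -0.2624587  -0.26180165]
top ring ((-592.373046875, -27.85858154296875), (38.51356887817383, 37.21962356567383), 5.320489883422852) 1564
cyl [-0.58798031 -0.03582978 -0.08002472 -0.08378702] 0.004077451037242773 817 -0.26882965107144857
top centre [ 0.59906988 -0.2140253   0.1251208 ] mid [ 0.61277171 -0.21825363  0.104642  ] collar [ 0.62647353 -0.22248195  0.0841632 ]
```

View pics/w4.png

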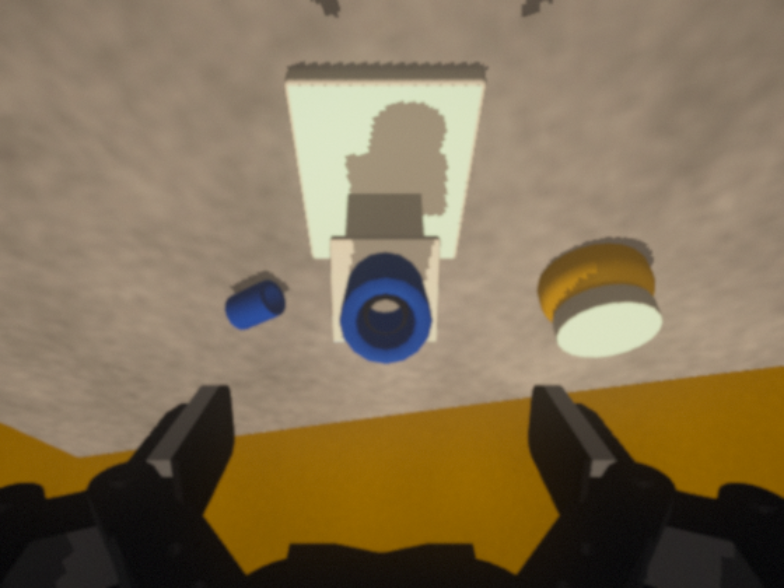

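```bash
python3 - <<'E'
from h import *
a,M=tilted(np.radians(-17.3));m=np.array([.6128,-.2183,.1055])
plan(m+a*.157,M,5)
E
```

```text
n 5 twist/row [0.0001, 1e-05, 0.00011] ang [0.2 0.  0.2]
[[0.014, 0.026, 0.794], [0.014, 0.027, 0.794], [0.014, 0.027, 0.794], [0.014, 0.028, 0.794], [0.014, 0.028, 0.793]]
```

>>> arm_command(
  offset=[
    [0.04,0.07,0.5],
    [0.03,0.06,0.6],
    [0,0,0.7],
    [0,0,0.7],
    [0,0,0.7],
    [0,0,0.5],
    [0,0,0.27],
    [0,0,0],
  ],
  twist=[
    [0.0005,0,0.0005],
    [0,0,0],
    [0,0,0],
    [0,0,0],
    [0,0,0],
    [0,0,0],
    [0,0,0],
    [0,0,0],
  ],
  jaw=[-1,-1,-1,-1,-1,-1,-1,-1],
)

```text
time: 8.18
eef_pos: [0.527, -0.1919, 0.2326]
ee_rot: [0.381, 2.508, -0.12]
ft_force: [-0.6, 0.0, -0.7]
width: 0.0854
grip_force: 0.0
```

>>> arm_command(
  offset=[
    [0,0,0],
    [0,0,0],
    [0,0,0],
    [0,0,0],
    [0,0,0],
    [0,0,0],
  ],
  twist=[
    [0,0,0],
    [0,0,0],
    [0,0,0],
    [0,0,0],
    [0,0,0],
    [0,0,0],
  ],
  jaw=[-0.5,0.2,1,1,1,1],
)

```text
time: 8.68
eef_pos: [0.5264, -0.1927, 0.2355]
ee_rot: [0.382, 2.503, -0.121]
ft_force: [-7.4, 2.4, 5.1]
width: 0.0391
grip_force: 59.2
```

```bash
python3 - <<'E'
from h import *
s=arm.get_state();print(s["eef_pos"],s["width"],s["grip_force"],s["ft_force"],s["ft_torque"])
a,M=tilted(np.radians(-17.3));m=np.array([.6128,-.2183,.1055])
plan(m+a*.157,M,1)
E
```

```text
[ 0.52637144 -0.19269863  0.23550495] 0.03914444817412786 59.194065034389496 [-7.39918823  2.3636079   5.13407194] [0.51150183 0.86697325 0.12029815]
n 1 twist/row [-0.00012, 0.00042, -0.00011] ang [-0.   0.2 -0. ]
[[0.03, 0.05, 0.048]]
```

>>> arm_command(
  offset=[
    [0,0,-0.3],
    [0,0,-0.4],
    [0,0,-0.5],
    [0,0,-0.5],
    [0,0,-0.5],
    [0,0,-0.5],
    [0,0,-0.3],
    [0,0,0],
  ],
  twist=[
    [0,0,0],
    [0,0,0],
    [0,0,0],
    [0,0,0],
    [0,0,0],
    [0,0,0],
    [0,0,0],
    [0,0,0],
  ],
  jaw=[1,1,1,1,1,1,1,1],
)

```text
time: 9.35
eef_pos: [0.4849, -0.1798, 0.2976]
ee_rot: [0.382, 2.502, -0.122]
ft_force: [0.9, -0.2, -0.2]
width: 0.039
grip_force: 61.7
```

```bash
cat > g.py <<'E'
from h import *
s=arm.get_state();print(s["eef_pos"],s["width"],s["grip_force"],s["ft_force"])
im,d,K,D,E=snap("wrist");W=cloud(d,K,D,E);np.savez("w5.npz",im=im,W=W,K=K,D=D,E=E)
cv2.imwrite("pics/w5.png",cv2.resize(im[...,::-1],(784,588)))
Q=(W-s["eef_pos"])@R.from_rotvec(s["ee_rot"]).as_matrix()
i=im.astype(int);b=(i[...,2]>i[...,0]*1.5)&(i[...,2]>i[...,1]*1.25)&(Q[...,2]>.11)&(Q[...,2]<.2)&(np.abs(Q[...,:2]).max(-1)<.03)
q=Q[b];z=q[:,2];print(len(q),"z pct",np.percentile(z,[.5,2,10,30,50,90,99.5]))
z0=np.percentile(z,2)
for lo in(.002,.004):
    tp=(z<z0+lo);print(tp.sum(),q[tp][:,:2].min(0),q[tp][:,:2].max(0),cv2.minAreaRect((q[tp][:,:2]*1000).astype(np.float32)))
# top-face plane
tp=z<z0+.003;c=np.linalg.lstsq(np.c_[q[tp][:,:2],np.ones(tp.sum())],z[tp],rcond=None)[0];print("top plane",c)
# outer side facing camera (+x)
sd=(z>z0+.006)&(q[:,0]>.012);print("side",sd.sum())
for lo in np.arange(.006,.05,.006):
    k=sd&(z>z0+lo)&(z<z0+lo+.006)&(abs(q[:,1])<.006)
    if k.sum()>4:print(round(z0+lo+.003,4),k.sum(),np.percentile(q[k][:,0]+ (0.02-np.sqrt(.0004-q[k][:,1]**2)),[50,90]))
E
python3 g.py
```

```text
[ 0.48491479 -0.17982665  0.29764618] 0.039037058102225713 61.65452063083649 [ 0.85727264 -0.21759347 -0.20600205]
13256 z pct [0.13391108 0.13424263 0.13479677 0.13554684 0.13909108 0.16427536
 0.17585827]
5362 [-0.01861123 -0.01857978] [0.02152822 0.02114854] ((1.6551809310913086, 1.0158424377441406), (39.03790283203125, 39.15080642700195), 54.31944274902344)
6389 [-0.01861123 -0.01857978] [0.0215641  0.02114854] ((1.5620195865631104, 1.0810413360595703), (39.5711669921875, 39.272064208984375), 37.969825744628906)
top plane [-0.00120237 -0.00147257  0.13533519]
side 3054
0.1432 269 [0.02079705 0.02121994]
0.1492 241 [0.0208352  0.02121573]
0.1552 213 [0.02079787 0.02127247]
0.1612 189 [0.02089023 0.02128853]
0.1672 167 [0.02086806 0.02122946]
0.1732 115 [0.0209244  0.02134082]
0.1792 13 [0.02090739 0.02114499]
```

View pics/w5.png

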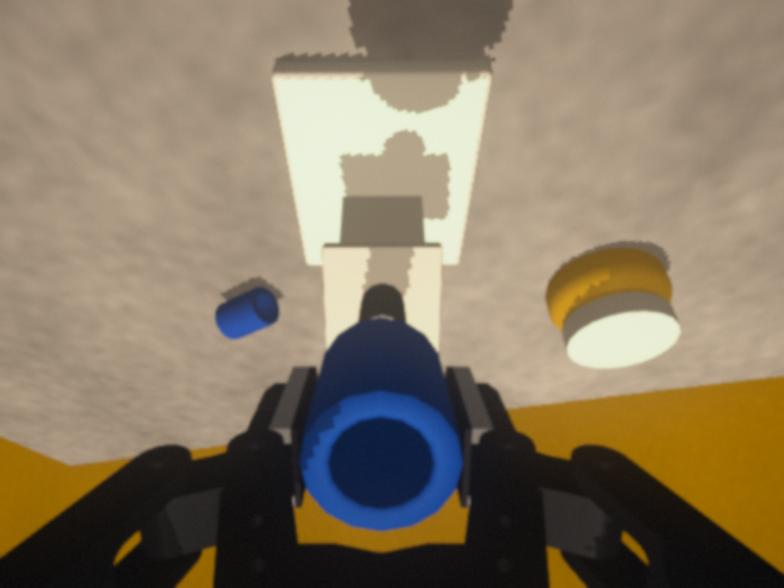

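```bash
python3 - <<'E'
from h import *
plan([.5691,.1176,.335],down(np.radians(96.7)),16)
E
```

```text
n 16 twist/row [-0.00129, 0.00601, -0.00405] ang [ -7.4  34.6 -23.3]
[[-0.038, 0.772, -0.091], [-0.054, 0.772, -0.087], [-0.07, 0.771, -0.083], [-0.087, 0.77, -0.08], [-0.103, 0.768, -0.077], [-0.12, 0.766, -0.075], [-0.137, 0.763, -0.074], [-0.153, 0.76, -0.073], [-0.17, 0.756, -0.073], [-0.186, 0.752, -0.074], [-0.202, 0.748, -0.075], [-0.218, 0.743, -0.077], [-0.234, 0.738, -0.079], [-0.25, 0.733, -0.083], [-0.265, 0.727, -0.086], [-0.28, 0.721, -0.091]]
```

>>> arm_command(
  offset=[
    [-0.038,0.772,-0.091],
    [-0.054,0.772,-0.087],
    [-0.07,0.771,-0.083],
    [-0.087,0.77,-0.08],
    [-0.103,0.768,-0.077],
    [-0.12,0.766,-0.075],
    [-0.137,0.763,-0.074],
    [-0.153,0.76,-0.073],
  ],
  twist=[
    [-0.0013,0.006,-0.00405],
    [-0.0013,0.006,-0.00405],
    [-0.0013,0.006,-0.00405],
    [-0.0013,0.006,-0.00405],
    [-0.0013,0.006,-0.00405],
    [-0.0013,0.006,-0.00405],
    [-0.0013,0.006,-0.00405],
    [-0.0013,0.006,-0.00405],
  ],
  jaw=[1,1,1,1,1,1,1,1],
)

```text
time: 10.07
eef_pos: [0.5276, -0.0302, 0.314]
ee_rot: [0.122, 2.837, -0.065]
ft_force: [-0.5, -0.2, -0.5]
width: 0.0393
grip_force: 61.6
```

>>> arm_command(
  offset=[
    [-0.17,0.756,-0.073],
    [-0.186,0.752,-0.074],
    [-0.202,0.748,-0.075],
    [-0.218,0.743,-0.077],
    [-0.234,0.738,-0.079],
    [-0.25,0.733,-0.083],
    [-0.265,0.727,-0.086],
    [-0.28,0.721,-0.091],
  ],
  twist=[
    [-0.0013,0.006,-0.00405],
    [-0.0013,0.006,-0.00405],
    [-0.0013,0.006,-0.00405],
    [-0.0013,0.006,-0.00405],
    [-0.0013,0.006,-0.00405],
    [-0.0013,0.006,-0.00405],
    [-0.0013,0.006,-0.00405],
    [-0.0013,0.006,-0.00405],
  ],
  jaw=[1,1,1,1,1,1,1,1],
)

```text
time: 10.73
eef_pos: [0.5696, 0.1186, 0.3332]
ee_rot: [0.187, -3.133, -0.002]
ft_force: [0.1, -0.7, -0.7]
width: 0.039
grip_force: 61.6
```

>>> arm_command(
  offset=[
    [0,0,0],
    [0,0,0],
    [0,0,0],
  ],
  twist=[
    [0,0,0],
    [0,0,0],
    [0,0,0],
  ],
  jaw=[1,1,1],
)

```text
time: 10.98
eef_pos: [0.5692, 0.1173, 0.3333]
ee_rot: [0.185, -3.135, -0.002]
ft_force: [-0.3, 0.3, -0.5]
width: 0.0389
grip_force: 61.6
```

```bash
python3 - <<'E'
from h import *
plan([.5691,.1176,.335],down(np.radians(96.7)),1)
exec(open("g.py").read())
# spindle/flange in wrist view, tool coordinates shown as world
X,Y,Z=W[...,0],W[...,1],W[...,2]
n=np.hypot(X-.5677,Y-.1184)
side=(Z>.06)&(Z<.1)&(n<.02);print("spindle pts",side.sum())
from scipy.optimize import least_squares
p=W[side]
f=lambda v:np.hypot(p[:,0]-v[0]-v[2]*(p[:,2]-.08),p[:,1]-v[1]-v[3]*(p[:,2]-.08))-.011
o=least_squares(f,[.5677,.1184,0,0],loss="soft_l1",f_scale=.001);print("spindle cyl at z .08",o.x,np.std(f(o.x)))
i=im.astype(int);b=(i[...,2]>i[...,0]*1.5)&(i[...,2]>i[...,1]*1.25)&(Q[...,2]>.143)&(Q[...,2]<.19)&(np.abs(Q[...,:2]).max(-1)<.03)&(Q[...,0]>.008)
p=W[b]
f=lambda v:np.hypot(p[:,0]-v[0]-v[2]*(p[:,2]-.17),p[:,1]-v[1]-v[3]*(p[:,2]-.17))-.02
o=least_squares(f,[.5677,.1184,0,0],loss="soft_l1",f_scale=.001);print("sleeve cyl at z .17",o.x,np.std(f(o.x)),b.sum(),p[:,2].min())
pl=(Z>.03)&(Z<.047)&(abs(X-.567)<.045)&(abs(Y-.118)<.045)&(n>.03)
c=np.linalg.lstsq(np.c_[W[pl][:,:2],np.ones(pl.sum())],W[pl][:,2],rcond=None)[0];print("plane",c)
E
```

```text
n 1 twist/row [0.00017, -0.0001, 0.0001] ang [ 0.1 -0.   0. ]
[[0.003, 0.012, -0.07]]
[0.56921242 0.11731708 0.33325867] 0.03889828155921454 61.641701459884644 [-0.29101989  0.31676842 -0.52615328]
13582 z pct [0.13371348 0.13403538 0.13456658 0.13533144 0.13945483 0.16615098
 0.17995197]
5420 [-0.01936422 -0.0188941 ] [0.02047168 0.02065   ] ((0.6209530830383301, 0.6952133178710938), (39.230098724365234, 38.83194351196289), 32.143489837646484)
6378 [-0.01938369 -0.01897124] [0.02047168 0.02082054] ((0.6766486167907715, 0.7636871337890625), (39.493743896484375, 39.116065979003906), 35.903438568115234)
top plane [-0.00113938 -0.00109018  0.13509581]
side 3268
0.143 280 [0.01993404 0.02035886]
0.149 235 [0.01994182 0.02032744]
0.155 217 [0.01997297 0.02034002]
0.161 180 [0.01998631 0.02039105]
0.167 166 [0.02002096 0.02034142]
0.173 145 [0.02001414 0.02031818]
0.179 126 [0.02002221 0.02038308]
spindle pts 524
spindle cyl at z .08 [0.56825632 0.11848184 0.0006805  0.00188844] 0.00019920533740382457
sleeve cyl at z .17 [ 0.5689982   0.11827848  0.00323513 -0.00212861] 0.0002394011901697253 3223 0.15039805356904706
plane [-0.00405638  0.00337427  0.04222775]
```

View pics/w5.png

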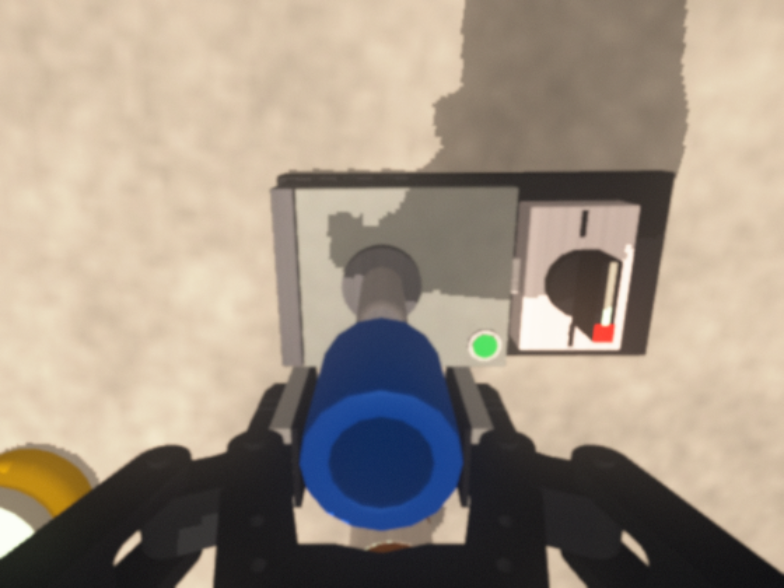

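>>> arm_command(
  offset=[
    [0.027,0.011,0.3],
    [0,0,0.4],
    [0,0,0.4],
    [0,0,0.3],
    [0,0,0.2],
    [0,0,0.16],
    [0,0,0.16],
    [0,0,0.16],
  ],
  twist=[
    [0,0,0],
    [0,0,0],
    [0,0,0],
    [0,0,0],
    [0,0,0],
    [0,0,0],
    [0,0,0],
    [0,0,0],
  ],
  jaw=[1,1,1,1,1,1,1,1],
)

```text
time: 11.7
eef_pos: [0.5684, 0.1179, 0.282]
ee_rot: [-0.185, 3.136, 0.002]
ft_force: [-0.1, -0.2, -0.1]
width: 0.0392
grip_force: 61.6
```

```bash
python3 - <<'E'
from h import *
s=arm.get_state();print(s["eef_pos"],s["ft_force"],s["ft_torque"])
plan([.5685,.1176,.2337],down(np.radians(96.7)),1)
E
```

```text
[0.56844049 0.11788571 0.28198719] [-0.05377232 -0.19421683 -0.12218573] [ 0.02720856 -0.01207777  0.05646025]
n 1 twist/row [0.00025, 4e-05, 0.00016] ang [0.1 0.  0.1]
[[-0.0, -0.015, 1.931]]
```

>>> arm_command(
  offset=[
    [0,0,0.16],
    [0,0,0.16],
    [0,0,0.16],
    [0,0,0.16],
    [0,0,0.16],
    [0,0,0.16],
    [0,0,0.16],
    [0,0,0.16],
  ],
  twist=[
    [0,0,0],
    [0,0,0],
    [0,0,0],
    [0,0,0],
    [0,0,0],
    [0,0,0],
    [0,0,0],
    [0,0,0],
  ],
  jaw=[1,1,1,1,1,1,1,1],
)

```text
time: 12.37
eef_pos: [0.5684, 0.1179, 0.2498]
ee_rot: [0.185, -3.136, -0.002]
ft_force: [0.4, 0.1, -0.7]
width: 0.0392
grip_force: 61.6
```

>>> arm_command(
  offset=[
    [0,0,0.1],
    [0,0,0.1],
    [0,0,0.08],
    [0,0,0.06],
    [0,0,0.06],
    [0,0,0],
  ],
  twist=[
    [0,0,0],
    [0,0,0],
    [0,0,0],
    [0,0,0],
    [0,0,0],
    [0,0,0],
  ],
  jaw=[1,1,1,1,1,1],
)

```text
time: 12.87
eef_pos: [0.5683, 0.1179, 0.2399]
ee_rot: [0.185, -3.136, -0.002]
ft_force: [0.3, -0.6, -2.0]
width: 0.0391
grip_force: 61.6
```

Bottom is about 6 mm above the flange, so I'm continuing in small steps.

>>> arm_command(
  offset=[
    [0,0,0.04],
    [0,0,0.04],
    [0,0,0.04],
    [0,0,0.04],
    [0,0,0],
  ],
  twist=[
    [0,0,0],
    [0,0,0],
    [0,0,0],
    [0,0,0],
    [0,0,0],
  ],
  jaw=[1,1,1,1,1],
)

```text
time: 13.28
eef_pos: [0.5683, 0.1179, 0.2359]
ee_rot: [0.185, -3.136, -0.002]
ft_force: [-0.2, 0.0, -1.4]
width: 0.0391
grip_force: 61.6
```

>>> arm_command(
  offset=[
    [0,0,0.03],
    [0,0,0.02],
    [0,0,0.02],
    [0,0,0],
  ],
  twist=[
    [0,0,0],
    [0,0,0],
    [0,0,0],
    [0,0,0],
  ],
  jaw=[1,1,1,1],
)

```text
time: 13.62
eef_pos: [0.5683, 0.118, 0.2343]
ee_rot: [0.185, -3.136, -0.002]
ft_force: [0.9, -0.5, -1.2]
width: 0.0388
grip_force: 61.6
```

>>> arm_command(
  offset=[
    [0,0,0.02],
    [0,0,0.02],
    [0,0,0],
  ],
  twist=[
    [0,0,0],
    [0,0,0],
    [0,0,0],
  ],
  jaw=[1,1,1],
)

```text
time: 13.87
eef_pos: [0.5684, 0.118, 0.2334]
ee_rot: [0.185, -3.136, -0.003]
ft_force: [-0.0, 0.1, -1.0]
width: 0.0392
grip_force: 61.8
```

>>> arm_command(
  offset=[
    [0,0,0.01],
    [0,0,0.01],
    [0,0,0],
  ],
  twist=[
    [0,0,0],
    [0,0,0],
    [0,0,0],
  ],
  jaw=[1,1,1],
)

```text
time: 14.12
eef_pos: [0.5684, 0.1179, 0.2333]
ee_rot: [-0.185, 3.136, 0.003]
ft_force: [-1.3, -0.1, 2.5]
width: 0.0392
grip_force: 62.0
```

>>> arm_command(
  offset=[
    [0,0,0.02],
    [0,0,0],
    [0,0,0],
  ],
  twist=[
    [0,0,0],
    [0,0,0],
    [0,0,0],
  ],
  jaw=[1,1,1],
)

```text
time: 14.37
eef_pos: [0.5683, 0.118, 0.2333]
ee_rot: [-0.185, 3.136, 0.003]
ft_force: [-3.8, 0.2, 7.6]
width: 0.0396
grip_force: 62.3
```

Seated: it stops at z=0.2333 with a rising reaction force. Releasing and retreating straight up.

>>> arm_command(
  offset=[
    [0,0,0],
    [0,0,0],
    [0,0,0],
    [0,0,0],
    [0,0,0],
    [0,0,-0.2],
    [0,0,-0.5],
    [0,0,-0.8],
  ],
  twist=[
    [0,0,0],
    [0,0,0],
    [0,0,0],
    [0,0,0],
    [0,0,0],
    [0,0,0],
    [0,0,0],
    [0,0,0],
  ],
  jaw=[-1,-1,-1,-1,-1,-1,-1,-1],
)

```text
time: 15.03
eef_pos: [0.5679, 0.1178, 0.2695]
ee_rot: [0.185, -3.133, -0.002]
ft_force: [0.6, 0.7, -0.8]
width: 0.0855
grip_force: 0.0
```

>>> arm_command(
  offset=[
    [0,0,-1],
    [0,0,-1],
    [0,0,-1],
    [0,0,-1],
    [0,0,-1],
    [0,0,0],
    [0,0,0],
  ],
  twist=[
    [0,0,0],
    [0,0,0],
    [0,0,0],
    [0,0,0],
    [0,0,0],
    [0,0,0],
    [0,0,0],
  ],
  jaw=[-1,-1,-1,-1,-1,-1,-1],
)

```text
time: 15.62
eef_pos: [0.5684, 0.1177, 0.3976]
ee_rot: [-0.185, 3.132, 0.003]
ft_force: [0.0, -0.3, 0.4]
width: 0.0855
grip_force: 0.0
```

```bash
python3 - <<'E'
from h import *
s=arm.get_state();print(s["time"],s["eef_pos"],s["width"])
im,d,K,D,E=snap("wrist");W=cloud(d,K,D,E)
cv2.imwrite("pics/w6.png",cv2.resize(im[...,::-1],(784,588)))
X,Y,Z=W[...,0],W[...,1],W[...,2];n=np.hypot(X-.568,Y-.1184)
i=im.astype(int);b=(i[...,2]>i[...,0]*1.5)&(i[...,2]>i[...,1]*1.25)&(n<.04)&(Z>.04)
p=W[b];zt=np.percentile(p[:,2],97);tp=b&(Z>zt-.003)
print("top z",zt,cv2.minAreaRect((W[tp][:,:2]*1000).astype(np.float32)),np.linalg.lstsq(np.c_[W[tp][:,:2],np.ones(tp.sum())],W[tp][:,2],rcond=None)[0])
pl=(Z>.03)&(Z<.047)&(abs(X-.567)<.045)&(abs(Y-.118)<.045)&(n>.03)
print("plane",np.linalg.lstsq(np.c_[W[pl][:,:2],np.ones(pl.sum())],W[pl][:,2],rcond=None)[0])
bar=(Z>.07)&(Z<.085)&(np.hypot(X-.555,Y-.222)<.035);print("bar",cv2.minAreaRect((W[bar][:,:2]*1000).astype(np.float32)))
E
```

```text
15.6167 [0.56844583 0.11769205 0.39760465] 0.08552407485741281
top z 0.0995385812707439 ((567.5783081054688, 119.24520874023438), (38.9812126159668, 38.436485290527344), 16.197792053222656) [ 0.00417263 -0.00573145  0.09661668]
plane [-0.00368764  0.00310915  0.04207169]
bar ((554.6441650390625, 222.56011962890625), (39.79509735107422, 10.299781799316406), 6.839413642883301)
```

View pics/w6.png

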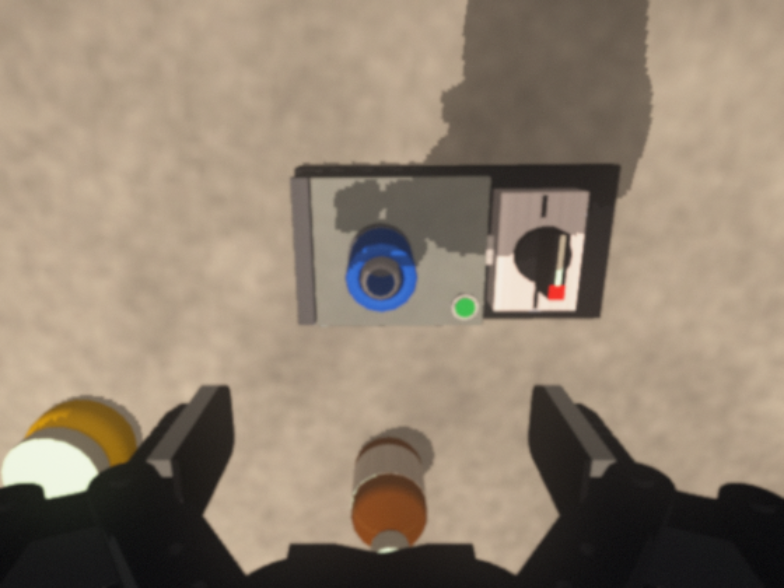

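The sleeve is home on the spindle at (381,270): its top is at 99.5 mm and upright. The knob is aligned with its marks and the platform is level.

```bash
python3 -c "
from rig import arm
print(arm.sign_off())"
```

```text
the job is handed in; nothing more can be done
None
```

I levelled the stage and seated the blue sleeve fully home on the flange before letting go, then handed the job in at about 16 s of the 58 s limit; the sign-off returned no verdict.

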